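# Show the nested sample cups to the inspection camera

## Robot

A 6-joint arm with a two-finger parallel gripper is mounted at the origin on the work surface. World frame = base frame: x ahead of the robot, y to its left, z up, the work surface at z = 0. Lengths are in m, angles in degrees, forces in N, time in s.
With the tool pointing down it reaches from about 0.25 to 0.725 m from the base axis. Payload 9.7 kg.
Tool frame: the origin (TCP) lies on the centre line of the jaws, within the pads' length; the fingertips stand 17 mm ahead of it and the grasp point (between the pads) lies 2 mm behind it (tip_reach is the distance from the TCP to the fingertips, in m); y points along the fingers, x is the direction in which the jaws open and shut, and the axes are right-handed (so a half turn about y gives the same grasp; the last joint's range is limited). The gripper opens to 85 mm and grips with 20 to 120 N. Pads are 22 mm wide; open, the fingers measure 114 mm over their backs; the gripper's body (76 mm by 85 mm) begins 54 mm behind the grasp point. The pads swing forward as they close: fully open they stand 13 mm farther back than shut.
Start: joints at [-77.235, 4.979, 10.078, 95.1, 0, 90], TCP at [0.122, -0.536, 0.248] pointing down, gripper open.
Joint ranges: [-179.16, 179.16], [-48.56, 103.87], [-65.8, 70.77], [-126.05, 130.52], [-82.76, 87.17], [-180, 180]. Speed limits (degrees/s): [127.2, 127.2, 147.25, 180, 180, 180].

## Interface

Orientations are given as [roll, pitch, yaw] about the fixed x, y, z axes, in that order (R = Rz(yaw) Ry(pitch) Rx(roll)).
In Python, from plant import state, capture, get_calibration, job_done, tip_reach gives the robot as it stands.
- The arm moves only by the tool move_arm, never from a script. Its argument "commands" is a list of rows, each an object of numbers: "gripper": the opening, from 0 (shut) to 1 (fully open); "tx", "ty", "tz": the shift along the tool's x, y, z in mm; "wx", "wy", "wz": the turn, a rotation vector about the tool's x, y, z in rad. A call has 1 to 5 rows; each row shifts and turns the pose as measured when the row begins, along the tool's axes as they then stand; what a row does not reach is not made up. A row lasts 1/10 s, in which the tool goes at most 50 mm and 8.59 degrees, less where a joint would pass 70% of its speed; a pose out of reach is approached as far as the arm can. A call with a gripper value outside its range is refused whole. The fingers move at their own pace and stop on an object; "grip_force" is the grip in N (left out, the last holds). Time passes only in rows, so rows that do not move let the fingers close. It gives the time, the measured TCP pose, the force and the opening at its end, in the units of the state.
- state(): the state, without advancing time (a new reading comes with each control period).
- capture(name): name is "scene" or "top" or "wrist"; returns (picture, depth): 384x512x3 uint8, red, green, blue; 384x512 float32, m along the optical axis (not along the pixel's ray), 0 where there is no reading.
- get_calibration(name): a dict with "camera_matrix" (3x3 intrinsics, pixels), "dist" ([k1, k2, p1, p2, k3] as OpenCV has them; the pictures are not rectified), "rvec" (rotation vector, rad) and "tvec" (3), from world to camera coordinates, as OpenCV has them; the wrist camera has in their place "hand_eye" (4x4, takes a point from camera to tool coordinates, whose origin is the TCP and whose axes are the tool frame's). Camera axes: x right, y down, z forward; pixel columns grow to the right and rows downward; lengths in m; the calibration is good to about 2 mm. A picture is of the moment at which its call begins: read the wrist's pose just before it. get_calibration takes no time and is no camera call.
- job_done(): hands the job in, once; it reports no verdict.
The state is a dict: "time_s": time; "qpos": joint angles; "joint_vel": joint speeds; "joint_efforts": joint torques, N m; "eef_pos": TCP position; "eef_rot": TCP orientation; "wrist_force": force on the tool from outside, world axes, zero at the start; "moment": the same for the moment, N m; "width": finger opening in m.
Only numpy, scipy, OpenCV 4.12 (cv2) and the standard library are available. Lean on these libraries where they do the work, as an engineer would, in place of code of your own. Each camera call takes 0.05 s, during which the arm holds its last target. There are 200 camera calls.

## Task

To check the two collared steel sample cups for dents, nest the one on the bare tiles into the one on the round mat, mouth up and fully home, then take the pair by the lower cup and hold it in the air in front of the inspection camera: the seam between the two collars at the camera's focus point, 120 mm straight out from the lens glass, and the mouths up, leaning back just enough that the pair stands square to the lens axis. Finish holding it there, still and still gripped; the pair must touch nothing but the gripper. Leave the camera and everything else on the bench where they are.

Things in the scene. Friction and masses are not known exactly. Their poses are not given: they have to be found in the camera images.
- bench_cup_mid (a point): Centre, half-way up (29 mm above its foot), of the bench cup: steel sample cup, 58 mm high, 0.13 kg, mouth up (+z): tapered body to 42 mm (33 mm across at the foot, 52 mm at its top), then a straight collar 16 mm high, 62 mm across outside, 55 mm inside, with a flat shoulder under it. Stands alone on the bare tiles, to the right.
- mat_cup_mid (a point): Centre, half-way up (29 mm above its foot), of the mat cup: an equal steel cup, mouth up (+z), on the round black mat (6 mm thick, 104 mm across). Nested fully home in it, the other cup's shoulder rests on this one's rim: it sits 16 mm higher, the two collars one straight above the other.
- mat_cup_rim (a point): Centre of the mat cup's mouth, level with its rim (58 mm above its foot, 29 mm above its centre): when the cups are nested, the seam between the two collars lies at this level.
- focus (a point): Camera's focus point in the air, on the lens axis, 120 mm in front of the lens glass. Camera: white block, black ring light, 30 mm lens, on a post stand far left, facing the robot, tipped down; height, bearing, tip vary. +x points from here to the lens, y is level, z is up, square to the lens axis, leaning away from the camera by as much as it is tipped down.
- cylinder: Bystander, to be left alone: a clear plastic measuring cylinder, 240 mm tall, on a 68 mm white foot; origin at its underside.
- dish: Bystander, to be left alone: a low glass dish, 72 mm wide, 22 mm high; origin at its underside.
- bottle: Bystander, to be left alone: an amber bottle, 56 mm wide, 115 mm high; origin at its underside.
- electrode: Bystander, to be left alone: a brass electrode, a 36 mm disc with an upright 13 mm stem, 55 mm high; origin at its underside.
- screwdriver: Bystander, to be left alone: a green-handled screwdriver lying down, 170 mm long; origin at the middle of its length, underside.
- pen: Bystander, to be left alone: a pen lying on a sheet of paper, 135 mm long; origin at its underside.
Things that resemble listed ones, but are neither listed nor needed, are in the scene too. Leave any orange or yellow look-alike of the part that bears mat_cup_mid alone.

How it is judged:
By the outcome, as a careful person would: the job done as asked, in the order asked, and still so for the second after the job is handed in, while the arm keeps its last pose, push and grip.
It also fails if it takes over 48 s, if anything falls off the work surface, if the arm or the gripper's body presses on something with over 40 N, if the wrist force passes 120 N, or if a joint passes its speed limit or range.

## Working session

There is one attempt and no reset: what is moved stays moved. The work goes in short steps, Python scripts to look and compute and a tool call to move; the robot and the scene stay as the last step left them, time stands still between calls to the robot, and variables do not carry over. Pictures are saved under pics/ and viewed, about 8 in all and at most 12, crops included, and the job is handed in when it is done.

Besides the shell and the picture viewer there is one more tool, called after "Call:" as name([rows], argument=value, ...), one row to a line, values as JSON. move_arm: Moves the arm, as the interface text tells. Its arguments: {"type":"object","properties":{"commands":{"type":"array","items":{"type":"object","properties":{"gripper":{"type":"number"},"tx":{"type":"number"},"ty":{"type":"number"},"tz":{"type":"number"},"wx":{"type":"number"},"wy":{"type":"number"},"wz":{"type":"number"}}}},"grip_force":{"type":"number"}},"required":["commands"]}

```bash
mkdir -p pics
python3 - <<'E'
from plant import *
import cv2,numpy as np
print(state()); print(tip_reach)
for n in ("scene","top"):
    p,d=capture(n); cv2.imwrite(f"pics/{n}0.png",cv2.resize(p[:,:,::-1],None,fx=1.5,fy=1.5)); np.savez(n+"0.npz",p=p,d=d); print(n,get_calibration(n))
print(get_calibration("wrist"))
E
```

```text
{'time_s': 0.0, 'qpos': array([-7.72339093e+01,  5.01363039e+00,  1.00332880e+01,  9.50996021e+01,
        9.21087568e-05,  9.00004218e+01]), 'joint_vel': array([ 0.01411038, -0.0210625 , -0.12385766,  0.05768835, -0.05675662,
        0.11640864]), 'joint_efforts': array([ 4.49500812e-04, -5.20383954e+01,  4.64807940e+01,  1.61785068e-02,
        1.93490723e-05,  8.82787901e-06]), 'eef_pos': array([ 0.12148825, -0.53619927,  0.24754833]), 'eef_rot': array([-8.99999085e+01,  7.99445137e-02, -7.72343310e+01]), 'wrist_force': array([-0.6282099 ,  0.46864501, -0.29062968]), 'moment': array([-0.01387237, -0.0430151 , -0.02330197]), 'width': 0.08497099873292054}
0.017
scene {'camera_matrix': array([[418.64790166,   0.        , 258.38056617],
       [  0.        , 418.64790166, 191.31765948],
       [  0.        ,   0.        ,   1.        ]]), 'dist': array([0.00221791, 0.        , 0.        , 0.        , 0.        ]), 'rvec': array([ 1.73075977,  1.6424767 , -0.74796709]), 'tvec': array([ 0.02251094, -0.25558012,  1.65759961])}
top {'camera_matrix': array([[397.37607401,   0.        , 257
[... 218 characters left out ...]
728488, -2.14300816,  0.13768812]), 'tvec': array([-0.04439786,  0.54062818,  1.08189638])}
{'camera_matrix': array([[298.45789579,   0.        , 251.22645245],
       [  0.        , 298.45789579, 186.58932543],
       [  0.        ,   0.        ,   1.        ]]), 'dist': array([-0.03388748,  0.        ,  0.        ,  0.        ,  0.        ]), 'hand_eye': array([[ 9.99999206e-01,  1.26341097e-04, -1.25369981e-03,
         2.29767235e-04],
       [ 1.23347987e-03, -3.01397471e-01,  9.53497794e-01,
        -1.25083930e-01],
       [-2.57395996e-04, -9.53498583e-01, -3.01397388e-01,
         7.74568784e-02],
       [ 0.00000000e+00,  0.00000000e+00,  0.00000000e+00,
         1.00000000e+00]])}
```

View pics/scene0.png

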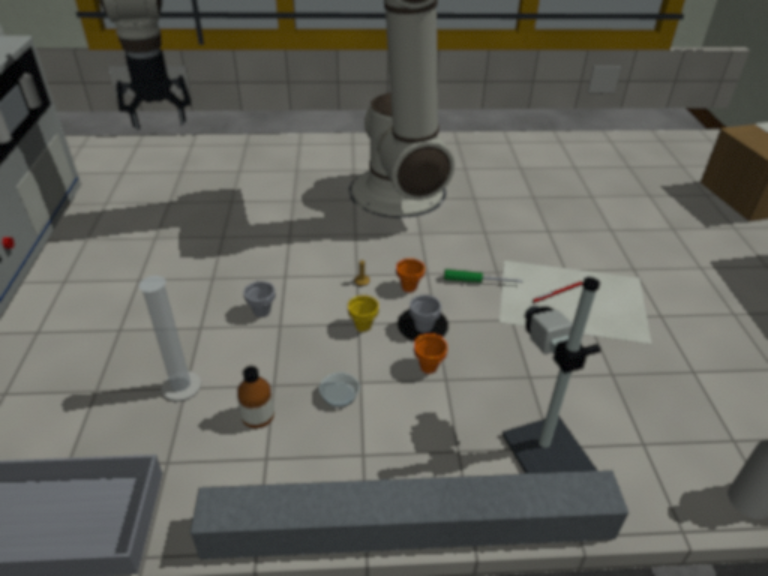

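View pics/top0.png

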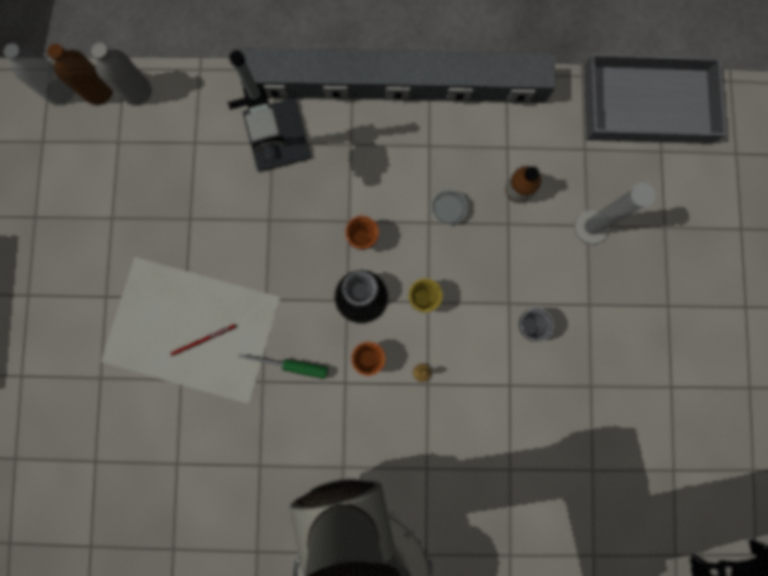

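```bash
cat > h.py <<'E'
import numpy as np,cv2
from plant import *
from scipy.spatial.transform import Rotation as Ro
def toolpose(s=None):
    s=s or state(); T=np.eye(4); T[:3,:3]=Ro.from_euler('xyz',s['eef_rot'],degrees=True).as_matrix(); T[:3,3]=s['eef_pos']; return T
def campose(n,s=None):
    c=get_calibration(n)
    if n=='wrist': return toolpose(s)@c['hand_eye']
    R=cv2.Rodrigues(c['rvec'])[0]; T=np.eye(4); T[:3,:3]=R.T; T[:3,3]=-R.T@c['tvec']; return T
def rays(n,uv):
    c=get_calibration(n); q=cv2.undistortPoints(np.array(uv,float).reshape(-1,1,2),c['camera_matrix'],c['dist']).reshape(-1,2)
    return np.c_[q,np.ones(len(q))]
def onplane(n,uv,z,s=None):
    T=campose(n,s); r=rays(n,uv)@T[:3,:3].T; o=T[:3,3]; return o+r*((z-o[2])/r[:,2])[:,None]
def cloud(n,d,s=None):
    v,u=np.mgrid[:384,:512]; T=campose(n,s); r=rays(n,np.c_[u.ravel(),v.ravel()])*d.reshape(-1,1)
    w=r@T[:3,:3].T+T[:3,3]; w[d.ravel()==0]=np.nan; return w.reshape(384,512,3)
E
cat > a.py <<'E'
from h import *
for n,obj in (("top",dict(bench=(355,215),mat=(240,192),yel=(284,196),or1=(241,155),or2=(245,238),dish=(301,138),camblk=(176,82),bottle=(349,122))),("scene",dict(bench=(173,200),mat=(283,208)))):
    f=np.load(n+"0.npz"); w=cloud(n,f['d'])
    for k,(u,v) in obj.items():
        p=w[v-25:v+25,u-25:u+25].reshape(-1,3); p=p[np.isfinite(p[:,0])]
        t=p[p[:,2]>0.02]
        if len(t): 
            m=np.percentile(t[:,2],95); r=t[t[:,2]>m-0.012]; print(n,k,len(t),m.round(4),((r.max(0)+r.min(0))/2).round(4),(r.max(0)-r.min(0)).round(3))
    print(n,'table z',np.nanmedian(w[200:240,300:340,2]), 'nan',np.isnan(w[...,0]).mean())
    if n=='scene':
        p=w[170:330,340:430].reshape(-1,3); p=p[(p[:,2]>0.05)]
        for z in np.arange(.05,.4,.02):
            q=p[(p[:,2]>z)&(p[:,2]<z+.02)]
            if len(q)>3: print(z.round(2),len(q),q.min(0).round(3),q.max(0).round(3))
E
python3 a.py
```

```text
top bench 287 0.0597 [ 0.4674 -0.3101  0.0559] [0.06  0.062 0.016]
top mat 291 0.0652 [0.5279 0.0154 0.0605] [0.06  0.06  0.014]
top yel 267 0.0599 [ 0.519  -0.1052  0.0556] [0.061 0.061 0.015]
top or1 263 0.0601 [0.634  0.0139 0.0551] [0.06  0.059 0.014]
top or2 274 0.0589 [ 0.4006 -0.0031  0.0551] [0.059 0.06  0.016]
top dish 71 0.0255 [ 0.6937 -0.1525  0.0232] [0.068 0.07  0.006]
top camblk 1145 0.2441 [0.7818 0.1698 0.2556] [0.103 0.062 0.047]
top bottle 421 0.1162 [ 0.7342 -0.2916  0.1126] [0.023 0.025 0.015]
top table z 6.468112677260329e-05 nan 0.003997802734375
scene bench 346 0.0596 [ 0.469  -0.3081  0.055 ] [0.067 0.062 0.015]
scene mat 690 0.0638 [0.5314 0.0101 0.0597] [0.221 0.072 0.016]
scene table z 0.00017445588334452644 nan 0.004007975260416667
0.05 40 [0.819 0.175 0.051] [0.831 0.191 0.07 ]
0.07 1121 [0.817 0.091 0.07 ] [0.958 0.25  0.09 ]
0.09 45 [0.817 0.175 0.091] [0.831 0.191 0.11 ]
0.11 47 [0.818 0.175 0.11 ] [0.831 0.192 0.13 ]
0.13 50 [0.818 0.174 0.13 ] [0.83  0.191 0.15 ]
0.15 54 [0.817 0.175 0.15 ] [0.83  0.191 0.17 ]
0.17 51 [0.818 0.175 0.17 ] [0.831 0.191 0.189]
0.19 143 [0.722 0.137 0.193] [0.841 0.203 0.21 ]
0.21 442 [0.718 0.136 0.21 ] [0.841 0.231 0.23 ]
0.23 576 [0.735 0.14  0.23 ] [0.841 0.203 0.25 ]
0.25 64 [0.815 0.175 0.251] [0.831 0.192 0.27 ]
0.27 67 [0.815 0.174 0.271] [0.831 0.191 0.29 ]
0.29 71 [0.818 0.175 0.29 ] [0.831 0.192 0.31 ]
0.31 72 [0.818 0.175 0.31 ] [0.83  0.191 0.33 ]
0.33 78 [0.817 0.173 0.33 ] [0.832 0.193 0.35 ]
0.35 77 [0.81  0.173 0.35 ] [0.833 0.194 0.356]
```

```bash
cat >> h.py <<'E'
def Rt(yaw,pitch=-90,lean=0):
    """tool R: heading yaw, y-axis pitch (deg, -90 = down), tool z up/outward"""
    return (Ro.from_euler('z',yaw,degrees=True)*Ro.from_euler('y',-pitch,degrees=True)*Ro.from_euler('z',-90,degrees=True)).as_matrix()
def plan(p,R,n=None,T=None):
    T=toolpose() if T is None else T
    rv=Ro.from_matrix(R@T[:3,:3].T).as_rotvec(); d=np.array(p)-T[:3,3]
    n=n or int(max(np.ceil(np.linalg.norm(d)/.048),np.ceil(np.degrees(np.linalg.norm(rv))/8.3),1))
    print('n',n,'d',d.round(4),'rot',np.degrees(rv).round(2)); tl=None
    P=T[:3,3].copy();Rc=T[:3,:3].copy()
    for i in range(n):
        t=Rc.T@((np.array(p)-P)/(n-i))*1000; r=Rc.T@(Ro.from_matrix(R@Rc.T).as_rotvec()/(n-i)); t=t.round(1); r=r.round(4)
        print(dict(tx=t[0],ty=t[1],tz=t[2],wx=r[0],wy=r[1],wz=r[2]))
        P=P+Rc@t/1000; Rc=Rc@Ro.from_rotvec(r).as_matrix()
E
python3 - <<'E'
from h import *
print(toolpose()[:3,:3].round(2)); print(Rt(-77.2).round(2))
plan([.468,-.309,.175],Rt(-33.4))
E
```

```text
[[ 0.22 -0.    0.98]
 [-0.98  0.    0.22]
 [-0.   -1.   -0.  ]]
[[-0.98  0.    0.22]
 [-0.22 -0.   -0.98]
 [-0.   -1.    0.  ]]
n 9 d [ 0.3465  0.2272 -0.0727] rot [-7.000e-02  1.000e-02 -4.616e+01]
{'tx': np.float64(-16.1), 'ty': np.float64(8.1), 'tz': np.float64(43.1), 'wx': np.float64(0.0001), 'wy': np.float64(0.0895), 'wz': np.float64(-0.0001)}
{'tx': np.float64(-19.9), 'ty': np.float64(8.1), 'tz': np.float64(41.5), 'wx': np.float64(0.0), 'wy': np.float64(0.0895), 'wz': np.float64(-0.0001)}
{'tx': np.float64(-23.5), 'ty': np.float64(8.1), 'tz': np.float64(39.6), 'wx': np.float64(0.0001), 'wy': np.float64(0.0895), 'wz': np.float64(-0.0001)}
{'tx': np.float64(-27.0), 'ty': np.float64(8.1), 'tz': np.float64(37.3), 'wx': np.float64(0.0), 'wy': np.float64(0.0895), 'wz': np.float64(-0.0001)}
{'tx': np.float64(-30.2), 'ty': np.float64(8.1), 'tz': np.float64(34.7), 'wx': np.float64(0.0001), 'wy': np.float64(0.0895), 'wz': np.float64(-0.0001)}
{'tx': np.float64(-33.2), 'ty': np.float64(8.1), 'tz': np.float64(31.9), 'wx': np.float64(0.0001), 'wy': np.float64(0.0896), 'wz': np.float64(-0.0001)}
{'tx': np.float64(-35.9), 'ty': np.float64(8.1), 'tz': np.float64(28.8), 'wx': np.float64(0.0), 'wy': np.float64(0.0895), 'wz': np.float64(-0.0002)}
{'tx': np.float64(-38.4), 'ty': np.float64(8.1), 'tz': np.float64(25.5), 'wx': np.float64(0.0001), 'wy': np.float64(0.0896), 'wz': np.float64(-0.0001)}
{'tx': np.float64(-40.5), 'ty': np.float64(8.0), 'tz': np.float64(22.0), 'wx': np.float64(0.0), 'wy': np.float64(0.0895), 'wz': np.float64(-0.0002)}
```

Call:
move_arm([
  {"tx":-16,"ty":8,"tz":43},
  {"tx":-16,"ty":8,"tz":43},
  {"tx":-16,"ty":8,"tz":43},
  {"tx":-16,"ty":8,"tz":43},
  {"tx":-16,"ty":8,"tz":43},
])

```text
validation failed for argument at $.co...
```

Run:
```python
from h import *
s=state();print(s['eef_pos'],s['eef_rot'],s['qpos'])
plan([.468,-.309,.175],Rt(12.8))
```

```text
[ 0.12149053 -0.53624849  0.24767393] [-9.00007407e+01  6.44096184e-02 -7.72355341e+01] [-7.72344058e+01  5.00761124e+00  1.00408648e+01  9.50976632e+01
 -7.39431690e-04  9.00011284e+01]
n 9 d [ 0.3465  0.2272 -0.0727] rot [-0.06 -0.01  0.04]
{'tx': np.float64(-16.1), 'ty': np.float64(8.1), 'tz': np.float64(43.1), 'wx': np.float64(0.0), 'wy': np.float64(-0.0001), 'wz': np.float64(-0.0001)}
{'tx': np.float64(-16.1), 'ty': np.float64(8.1), 'tz': np.float64(43.1), 'wx': np.float64(0.0), 'wy': np.float64(-0.0001), 'wz': np.float64(-0.0001)}
{'tx': np.float64(-16.1), 'ty': np.float64(8.1), 'tz': np.float64(43.1), 'wx': np.float64(0.0), 'wy': np.float64(-0.0001), 'wz': np.float64(-0.0001)}
{'tx': np.float64(-16.1), 'ty': np.float64(8.1), 'tz': np.float64(43.1), 'wx': np.float64(0.0), 'wy': np.float64(-0.0001), 'wz': np.float64(-0.0001)}
{'tx': np.float64(-16.1), 'ty': np.float64(8.1), 'tz': np.float64(43.2), 'wx': np.float64(0.0), 'wy': np.float64(-0.0), 'wz': np.float64(-0.0001)}
{'tx': np.float64(-16.1), 'ty': np.float64(8.1), 'tz': np.float64(43.1), 'wx': np.float64(0.0), 'wy': np.float64(-0.0001), 'wz': np.float64(-0.0002)}
{'tx': np.float64(-16.1), 'ty': np.float64(8.1), 'tz': np.float64(43.2), 'wx': np.float64(0.0), 'wy': np.float64(-0.0), 'wz': np.float64(-0.0001)}
{'tx': np.float64(-16.1), 'ty': np.float64(8.0), 'tz': np.float64(43.2), 'wx': np.float64(0.0), 'wy': np.float64(-0.0001), 'wz': np.float64(-0.0002)}
{'tx': np.float64(-16.1), 'ty': np.float64(8.1), 'tz': np.float64(43.1), 'wx': np.float64(0.0), 'wy': np.float64(-0.0), 'wz': np.float64(-0.0001)}
```

Call:
move_arm([
  {"tx":-16,"ty":8,"tz":43,"wx":0,"wy":0,"wz":0,"gripper":1},
  {"tx":-16,"ty":8,"tz":43,"wx":0,"wy":0,"wz":0,"gripper":1},
  {"tx":-16,"ty":8,"tz":43,"wx":0,"wy":0,"wz":0,"gripper":1},
  {"tx":-16,"ty":8,"tz":43,"wx":0,"wy":0,"wz":0,"gripper":1},
  {"tx":-16,"ty":8,"tz":43,"wx":0,"wy":0,"wz":0,"gripper":1},
], grip_force=40)

```text
time_s: 0.6
eef_pos: [0.3151, -0.4098, 0.2046]
eef_rot: [-90.1, 0.1, -77.8]
wrist_force: [0.8, -0.5, 0.4]
width: 0.0854
```

Call:
move_arm([
  {"tx":-16,"ty":8,"tz":43,"wx":0,"wy":0,"wz":0,"gripper":1},
  {"tx":-16,"ty":8,"tz":43,"wx":0,"wy":0,"wz":0,"gripper":1},
  {"tx":-16,"ty":8,"tz":43,"wx":0,"wy":0,"wz":0,"gripper":1},
  {"tx":-16,"ty":8,"tz":43,"wx":0,"wy":0,"wz":0,"gripper":1},
])

```text
time_s: 1.0
eef_pos: [0.4749, -0.3051, 0.1702]
eef_rot: [-90.1, 0.2, -77.8]
wrist_force: [0.2, 0.0, 0.4]
width: 0.0853
```

```bash
sed -i 's/print(dict(tx=t.*/print("tx %.1f ty %.1f tz %.1f  w %.4f %.4f %.4f"%(*t,*r))/' h.py
python3 - <<'E'
from h import *
s=state();print(s['eef_pos'],s['eef_rot'],s['qpos'])
plan([.468,-.309,.175],Rt(12.8))
E
```

```text
[ 0.47488986 -0.30512308  0.17024448] [-90.12032088   0.16341831 -77.84122944] [-3.27359302e+01  6.26951878e+00  2.83493831e+00  8.67659971e+01
  3.08428078e-02  1.35105074e+02]
n 1 d [-0.0069 -0.0039  0.0048] rot [-0.13 -0.15  0.64]
tx 2.3 ty -4.7 tz -7.6  w 0.0021 -0.0112 -0.0029
```

Run:
```python
from h import *
s=state(); p,d=capture('wrist'); cv2.imwrite('pics/w1.png',p[:,:,::-1]); np.savez('w1.npz',p=p,d=d)
w=cloud('wrist',d,s); q=w.reshape(-1,3); q=q[np.isfinite(q[:,0])]
r=q[(q[:,2]>.045)&(q[:,2]<.065)&(np.hypot(q[:,0]-.468,q[:,1]+.309)<.05)]
c=r[r[:,2]>.056]; A=np.c_[2*c[:,:2],np.ones(len(c))]; x=np.linalg.lstsq(A,(c[:,:2]**2).sum(1),rcond=None)[0]; print(len(c),x[:2],np.sqrt(x[2]+x[:2]@x[:2]),np.percentile(r[:,2],98),((c.max(0)+c.min(0))/2),c.max(0)-c.min(0))
T=toolpose(s); t=(q-T[:3,3])@T[:3,:3]*1000; f=t[(abs(t[:,0])<70)&(abs(t[:,2])<40)&(t[:,1]<40)]
for y in range(-80,40,6):
    g=f[(f[:,1]>=y)&(f[:,1]<y+6)]
    if len(g): print(y,len(g),'L',g[g[:,0]<0][:,0].max(initial=-99).round(1),'R',g[g[:,0]>0][:,0].min(initial=99).round(1),'z',g[:,2].min().round(1),g[:,2].max().round(1))
```

```text
870 [ 0.46748571 -0.30984608] 0.02915181650147467 0.0586464145497741 [ 0.46747326 -0.31000619  0.05781892] [0.06152378 0.06174571 0.00363113]
-80 2342 L -9.7 R 10.2 z 12.1 21.4
-74 5650 L -0.1 R 0.1 z 4.9 19.7
-68 7281 L -0.2 R 0.1 z -1.5 18.9
-62 5187 L -0.2 R 0.1 z -9.8 18.9
-56 4908 L -4.6 R 3.9 z -12.3 18.2
-50 5015 L -36.7 R 36.6 z -12.4 15.2
-44 1619 L -40.3 R 39.8 z -12.3 14.8
-38 785 L -41.9 R 42.2 z -0.4 13.0
-32 833 L -41.9 R 42.2 z -6.9 12.3
-26 995 L -42.0 R 42.3 z -11.2 12.4
-20 864 L -42.0 R 42.1 z -10.7 11.9
-14 753 L -42.3 R 42.1 z -10.7 12.1
-8 653 L -42.3 R 42.1 z -10.7 12.3
-2 377 L -42.2 R 42.3 z -10.3 11.8
4 20 L -42.8 R 42.6 z -5.5 7.9
```

View pics/w1.png

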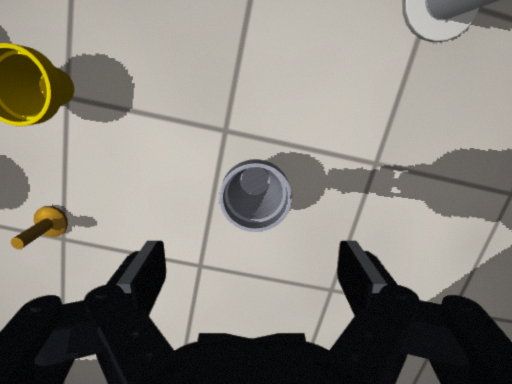

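Call:
move_arm([
  {"tx":3,"ty":25,"tz":-8.3,"wx":0.002,"wy":-0.011,"wz":-0.003,"gripper":1},
  {"tx":0,"ty":30,"tz":0,"wx":0,"wy":0,"wz":0,"gripper":1},
  {"tx":0,"ty":0,"tz":0,"wx":0,"wy":0,"wz":0,"gripper":1},
])

```text
time_s: 1.35
eef_pos: [0.474, -0.3027, 0.1098]
eef_rot: [-90.0, 0.2, -76.6]
wrist_force: [-0.4, -0.2, -0.8]
width: 0.0855
```

Run:
```python
from h import *
plan([.4675,-.3099,.052],Rt(12.5))
```

```text
n 2 d [-0.0065 -0.0072 -0.0578] rot [-0.22 -0.08 -0.91]
tx 2.9 ty 28.9 tz -4.0  w 0.0003 0.0079 -0.0021
tx 2.8 ty 28.8 tz -4.0  w 0.0003 0.0079 -0.0020
```

Call:
move_arm([
  {"tx":5.8,"ty":0,"tz":-8,"wx":0,"wy":0.005,"wz":-0.004,"gripper":1},
])

```text
time_s: 1.45
eef_pos: [0.4677, -0.3099, 0.1101]
eef_rot: [-90.0, 0.0, -76.8]
wrist_force: [-0.2, 0.5, 0.7]
width: 0.0854
```

Run:
```python
from h import *
plan([.4675,-.3099,.052],Rt(12.5),1)
```

```text
n 1 d [-0.0002 -0.     -0.0581] rot [-0.02 -0.05 -0.67]
tx 0.0 ty 58.1 tz -0.1  w 0.0008 0.0117 -0.0005
```

Call:
move_arm([
  {"tx":0,"ty":30,"tz":0,"wx":0,"wy":0,"wz":0,"gripper":1},
  {"tx":0,"ty":28,"tz":0,"wx":0,"wy":0,"wz":0,"gripper":1},
])

```text
time_s: 1.65
eef_pos: [0.469, -0.3136, 0.0577]
eef_rot: [-89.7, -0.4, -77.0]
wrist_force: [0.4, 0.7, -0.3]
width: 0.0852
```

Run:
```python
from h import *
plan([.4675,-.3099,.052],Rt(13),1)
```

```text
n 1 d [-0.0015  0.0037 -0.0057] rot [ 0.33  0.38 -0.05]
tx -4.0 ty 5.6 tz -0.6  w -0.0051 0.0008 0.0071
```

Call:
move_arm([
  {"tx":-4,"ty":5.6,"tz":-0.6,"wx":-0.005,"wy":0,"wz":0.007,"gripper":1},
])

```text
time_s: 1.75
eef_pos: [0.4662, -0.3103, 0.051]
eef_rot: [-90.1, 0.1, -77.0]
wrist_force: [-0.6, -0.3, 0.2]
width: 0.0854
```

Call:
move_arm([
  {"tx":0,"ty":0,"tz":0,"wx":0,"wy":0,"wz":0,"gripper":0},
  {"tx":0,"ty":0,"tz":0,"wx":0,"wy":0,"wz":0,"gripper":0},
  {"tx":0,"ty":0,"tz":0,"wx":0,"wy":0,"wz":0,"gripper":0},
  {"tx":0,"ty":0,"tz":0,"wx":0,"wy":0,"wz":0,"gripper":0},
  {"tx":0,"ty":0,"tz":0,"wx":0,"wy":0,"wz":0,"gripper":0},
], grip_force=40)

```text
time_s: 2.25
eef_pos: [0.4673, -0.3123, 0.0575]
eef_rot: [-89.9, -0.2, -77.1]
wrist_force: [1.0, -0.6, -1.5]
width: 0.0611
```

Run:
```python
from h import *
s=state(); p,d=capture('wrist'); np.savez('w2.npz',p=p,d=d); cv2.imwrite('pics/w2.png',p[:,:,::-1])
w=cloud('wrist',d,s); q=w.reshape(-1,3); q=q[np.isfinite(q[:,0])]
print(s['eef_pos'],s['eef_rot'],s['width'])
T=toolpose(s); t=(q-T[:3,3])@T[:3,:3]*1000; f=t[(abs(t[:,0])<70)&(abs(t[:,2])<40)&(t[:,1]<40)]
for y in range(-44,40,4):
    g=f[(f[:,1]>=y)&(f[:,1]<y+4)]
    if len(g): print(y,len(g),g.min(0).round(1),g.max(0).round(1))
```

```text
[ 0.46731523 -0.31234854  0.05746941] [-89.86346615  -0.17316557 -77.11972704] 0.0610973949169662
-44 4195 [-63.3 -44.  -12.2] [ 63.5 -40.   14.8]
-40 1565 [-62.8 -40.  -12.2] [ 63.3 -36.   14.5]
-36 1046 [-60.9 -36.    5.8] [ 60.6 -32.   14.9]
-32 377 [-54.1 -32.    3.1] [ 53.1 -28.   14.7]
-28 604 [-41.6 -28.   -4.5] [ 41.9 -24.   12.7]
-24 446 [-37.5 -24.  -10.5] [ 37.1 -20.   12.4]
-20 510 [-44.1 -20.  -10.9] [ 44.5 -16.   12.1]
-16 480 [-44.3 -16.  -11.2] [ 44.2 -12.   12.2]
-12 448 [-44.3 -12.  -10.3] [44.4 -8.  12.2]
-8 1456 [-44.2  -8.  -28.7] [44.3 -4.  32.8]
-4 2660 [-44.5  -4.  -29.7] [44.3 -0.  32.9]
0 1174 [-44.    0.  -26.5] [44.1  4.  32.9]
4 1107 [-42.3   4.  -26.9] [42.5  8.  32.9]
8 1989 [-36.3   8.  -27.2] [37.  12.  32.6]
12 754 [-23.9  12.  -23.3] [24.3 16.  31.2]
16 654 [-23.3  16.  -22.2] [23.1 20.  13.9]
20 591 [-22.4  20.  -21.4] [22.3 24.  13.6]
24 541 [-21.3  24.  -20.2] [21.6 28.  11.7]
28 467 [-20.5  28.  -19.7] [20.4 32.  11.1]
32 422 [-19.8  32.  -19.2] [19.2 36.   9.5]
36 384 [-18.6  36.  -17.7] [18.8 40.   8.2]
```

Call:
move_arm([
  {"tx":0,"ty":-35,"tz":0,"wx":0,"wy":0,"wz":0,"gripper":0},
  {"tx":0,"ty":-45,"tz":0,"wx":0,"wy":0,"wz":0,"gripper":0},
  {"tx":0,"ty":-45,"tz":0,"wx":0,"wy":0,"wz":0,"gripper":0},
])

```text
time_s: 2.6
eef_pos: [0.4642, -0.31, 0.1788]
eef_rot: [-90.4, 0.4, -77.1]
wrist_force: [1.3, -0.2, -0.6]
width: 0.0608
```

```bash
cat >> h.py <<'E'
def rimplane(s,d,zr=(-16,4),rmax=45):
    """rim of held cup in tool frame: SVD plane + circle of points nearest the hand"""
    t=cloud('wrist',d,s).reshape(-1,3); t=t[np.isfinite(t[:,0])]; T=toolpose(s); t=(t-T[:3,3])@T[:3,:3]*1000
    return t
E
python3 - <<'E'
from h import *
s=state(); p,d=capture('wrist'); t=rimplane(s,d)
f=t[(abs(t[:,0])<30)&(abs(t[:,2])<40)&(t[:,1]>-14)&(t[:,1]<12)]
# per angular bin top point
a=np.degrees(np.arctan2(f[:,2]-1.7,f[:,0])); r=np.hypot(f[:,2]-1.7,f[:,0]); k=(r>26.5)&(r<32.5)
P=np.array([f[k&(a//15==b)][f[k&(a//15==b)][:,1].argmin()] for b in np.unique(a[k]//15)])
print(P.round(1)); c=P.mean(0); n=np.linalg.svd(P-c)[2][2]; print('normal',n,'c',c)
print(s['width'])
plan([.5279,.0154,.19],Rt(13))
E
```

```text
[[-29.3  -5.7  -1.8]
 [-27.3  -5.6  -6.8]
 [-22.4  -5.5 -13.5]
 [-16.5  -5.5 -19.8]
 [ -7.4  -5.1 -25.4]
 [ -5.   -5.4 -27. ]
 [  0.9  -4.7 -26.4]
 [ 12.7  -4.9 -24.4]
 [ 15.6  -4.7 -22.2]
 [ 23.9  -5.1 -14.4]
 [ 28.6  -5.   -6.1]
 [ 29.1  -5.3   0.1]
 [ 28.3  -4.6   7. ]
 [ 26.9  -5.1  13.4]
 [ 22.8  -5.2  21.9]
 [ 17.5  -4.8  25. ]
 [ 11.2  -5.7  28.2]
 [  6.   -5.   30.3]
 [ -7.3  -5.2  30.8]
 [-13.   -5.5  29.1]
 [-19.6  -5.6  24.9]
 [-23.8  -5.8  19.2]
 [-25.   -5.9  13.9]
 [-27.9  -6.2   2.3]]
normal [-0.01464216  0.99988114  0.00482756] c [-0.04365441 -5.29536163  2.41849432]
0.06076392883573411
n 7 d [0.0619 0.3266 0.0027] rot [0.06 0.05 0.1 ]
tx -43.5 ty -0.4 tz 19.0  w -0.0001 -0.0003 0.0002
tx -43.5 ty -0.4 tz 19.1  w -0.0001 -0.0002 0.0002
tx -43.5 ty -0.4 tz 19.1  w -0.0001 -0.0003 0.0002
tx -43.5 ty -0.4 tz 19.1  w -0.0001 -0.0002 0.0001
tx -43.5 ty -0.4 tz 19.1  w -0.0000 -0.0003 0.0002
tx -43.5 ty -0.4 tz 19.1  w -0.0001 -0.0002 0.0001
tx -43.5 ty -0.4 tz 19.0  w -0.0000 -0.0003 0.0002
```

Call:
move_arm([
  {"tx":-43.5,"ty":-1,"tz":19,"wx":0,"wy":0,"wz":0,"gripper":0},
  {"tx":-43.5,"ty":-1,"tz":19,"wx":0,"wy":0,"wz":0,"gripper":0},
  {"tx":-43.5,"ty":-1,"tz":19,"wx":0,"wy":0,"wz":0,"gripper":0},
  {"tx":-43.5,"ty":-1,"tz":19,"wx":0,"wy":0,"wz":0,"gripper":0},
])

```text
time_s: 3.05
eef_pos: [0.5033, -0.1252, 0.1948]
eef_rot: [-89.6, -0.4, -77.7]
wrist_force: [1.0, -0.4, -1.4]
width: 0.0609
```

Run:
```python
from h import *
s=state(); p,d=capture('wrist'); cv2.imwrite('pics/w3.png',p[:,:,::-1]); np.savez('w3.npz',p=p,d=d)
w=cloud('wrist',d,s).reshape(-1,3)
r=w[(np.hypot(w[:,0]-.528,w[:,1]-.015)<.045)&(w[:,2]>.0615)&(w[:,2]<.068)]; print(s['qpos'].round(1),s['width'],len(r)); 
if len(r): print(r.min(0),r.max(0),(r.min(0)+r.max(0))/2)
plan([.526,.015,.185],Rt(13))
```

```text
[-13.9  -0.6  -1.6  88.5  -0.2 153.8] 0.060880507976291784 1000
[ 0.49803328 -0.01689044  0.06151789] [0.55968374 0.0448925  0.06602499] [0.52885851 0.01400103 0.06377144]
n 3 d [ 0.0218  0.1343 -0.01  ] rot [0.15 0.49 0.42]
tx -42.1 ty 3.3 tz 16.8  w -0.0026 -0.0024 0.0015
tx -42.1 ty 3.3 tz 16.9  w -0.0026 -0.0024 0.0015
tx -42.0 ty 3.3 tz 17.0  w -0.0026 -0.0025 0.0015
```

Call:
move_arm([
  {"tx":-42,"ty":3,"tz":17,"wx":-0.0026,"wy":-0.0024,"wz":0.0015,"gripper":0},
  {"tx":-42,"ty":3,"tz":17,"wx":-0.0026,"wy":-0.0024,"wz":0.0015,"gripper":0},
  {"tx":-42,"ty":3,"tz":17,"wx":-0.0026,"wy":-0.0024,"wz":0.0015,"gripper":0},
])

```text
time_s: 3.4
eef_pos: [0.5264, 0.0149, 0.1866]
eef_rot: [-89.9, -0.1, -77.1]
wrist_force: [0.4, -0.3, -1.5]
width: 0.061
```

Run:
```python
from h import *
plan([.5266,.0143,.145],Rt(13),1)
```

```text
n 1 d [ 0.0002 -0.0006 -0.0416] rot [0.07 0.16 0.11]
tx 0.6 ty 41.6 tz -0.0  w -0.0024 -0.0019 0.0018
```

Call:
move_arm([
  {"tx":0.6,"ty":31,"tz":0,"wx":-0.0024,"wy":-0.002,"wz":0.002,"gripper":0},
  {"tx":0,"ty":31,"tz":0,"wx":0,"wy":0,"wz":0,"gripper":0},
])

```text
time_s: 3.6
eef_pos: [0.5293, 0.0205, 0.1268]
eef_rot: [-89.6, -0.0, -76.5]
wrist_force: [-0.3, -1.0, -2.0]
width: 0.0609
```

Run:
```python
from h import *
plan([.5266,.0143,.115],Rt(13),1)
```

```text
n 1 d [-0.0027 -0.0062 -0.0118] rot [-0.09  0.43 -0.46]
tx 5.4 ty 11.7 tz -4.2  w -0.0076 0.0081 0.0001
```

Call:
move_arm([
  {"tx":5.4,"ty":0,"tz":-4.2,"wx":-0.0076,"wy":0.008,"wz":0,"gripper":0},
])

```text
time_s: 3.7
eef_pos: [0.5247, 0.0151, 0.1231]
eef_rot: [-90.3, 0.1, -76.9]
wrist_force: [-0.3, 0.1, -1.6]
width: 0.0611
```

Call:
move_arm([
  {"tx":0,"ty":10,"tz":0,"wx":0,"wy":0,"wz":0,"gripper":0},
])

```text
time_s: 3.8
eef_pos: [0.5251, 0.0145, 0.1146]
eef_rot: [-90.2, 0.0, -76.9]
wrist_force: [-0.6, -0.4, -0.7]
width: 0.0611
```

Run:
```python
from h import *
plan([.5266,.0143,.100],Rt(13),1)
```

```text
n 1 d [ 0.0015 -0.0002 -0.0146] rot [ 0.03 -0.23 -0.07]
tx 0.5 ty 14.6 tz 1.4  w 0.0040 0.0013 -0.0004
```

Call:
move_arm([
  {"tx":0.5,"ty":12,"tz":1.4,"wx":0.004,"wy":0.001,"wz":0,"gripper":0},
])

```text
time_s: 3.9
eef_pos: [0.5269, 0.0139, 0.1029]
eef_rot: [-89.9, 0.0, -77.0]
wrist_force: [0.6, 0.0, -0.6]
width: 0.0611
```

Call:
move_arm([
  {"tx":0,"ty":10,"tz":0,"wx":0,"wy":0,"wz":0,"gripper":0},
])

```text
time_s: 4.0
eef_pos: [0.5275, 0.0133, 0.0929]
eef_rot: [-89.9, -0.0, -77.1]
wrist_force: [0.1, 0.6, -1.4]
width: 0.0609
```

Run:
```python
from h import *
plan([.5266,.0143,.08],Rt(13),1)
```

```text
n 1 d [-0.0009  0.001  -0.0129] rot [-0.03  0.15  0.08]
tx -1.2 ty 12.9 tz -0.7  w -0.0026 -0.0015 0.0001
```

Call:
move_arm([
  {"tx":-1.2,"ty":10,"tz":-0.7,"wx":-0.0026,"wy":-0.001,"wz":0,"gripper":0},
])

```text
time_s: 4.1
eef_pos: [0.5269, 0.0139, 0.0827]
eef_rot: [-89.9, -0.0, -77.1]
wrist_force: [0.1, -0.5, -1.7]
width: 0.0606
```

Call:
move_arm([
  {"tx":0,"ty":5,"tz":0,"wx":0,"wy":0,"wz":0,"gripper":0},
])

```text
time_s: 4.2
eef_pos: [0.5266, 0.0137, 0.0768]
eef_rot: [-90.0, -0.0, -77.1]
wrist_force: [0.3, -0.0, -1.5]
width: 0.0606
```

Run:
```python
from h import *
plan([.5266,.0143,.0747],Rt(13),1)
```

```text
n 1 d [ 0.      0.0006 -0.0021] rot [0.01 0.01 0.1 ]
tx -0.6 ty 2.1 tz 0.1  w -0.0002 -0.0017 0.0002
```

Call:
move_arm([
  {"tx":-0.6,"ty":2,"tz":0,"wx":0,"wy":0,"wz":0,"gripper":0},
])

```text
time_s: 4.3
eef_pos: [0.527, 0.0138, 0.0755]
eef_rot: [-89.9, -0.1, -77.1]
wrist_force: [-3.6, -4.0, 19.4]
width: 0.061
```

Call:
move_arm([
  {"tx":0,"ty":1,"tz":0,"wx":0,"wy":0,"wz":0,"gripper":0},
])

```text
time_s: 4.4
eef_pos: [0.5275, 0.0137, 0.0758]
eef_rot: [-89.8, -0.1, -77.1]
wrist_force: [-4.0, 0.9, 7.8]
width: 0.0611
```

Call:
move_arm([
  {"tx":0,"ty":1,"tz":0,"wx":0,"wy":0,"wz":0,"gripper":0},
])

```text
time_s: 4.5
eef_pos: [0.5277, 0.0137, 0.076]
eef_rot: [-89.8, -0.1, -77.1]
wrist_force: [-2.5, 0.8, 6.1]
width: 0.061
```

Call:
move_arm([
  {"tx":0,"ty":0,"tz":0,"wx":0,"wy":0,"wz":0,"gripper":1},
  {"tx":0,"ty":0,"tz":0,"wx":0,"wy":0,"wz":0,"gripper":1},
  {"tx":0,"ty":0,"tz":0,"wx":0,"wy":0,"wz":0,"gripper":1},
  {"tx":0,"ty":0,"tz":0,"wx":0,"wy":0,"wz":0,"gripper":1},
])

```text
time_s: 4.9
eef_pos: [0.5285, 0.0137, 0.077]
eef_rot: [-89.6, -0.1, -77.1]
wrist_force: [0.2, 0.2, 0.4]
width: 0.0854
```

Call:
move_arm([
  {"tx":0,"ty":-20,"tz":0,"wx":0,"wy":0,"wz":0,"gripper":1},
  {"tx":0,"ty":-45,"tz":0,"wx":0,"wy":0,"wz":0,"gripper":1},
  {"tx":0,"ty":-45,"tz":0,"wx":0,"wy":0,"wz":0,"gripper":1},
])

```text
time_s: 5.2
eef_pos: [0.5245, 0.0137, 0.1828]
eef_rot: [-90.3, -0.0, -77.1]
wrist_force: [0.1, -0.5, 0.7]
width: 0.0855
```

Run:
```python
from h import *
s=state(); p,d=capture('wrist'); cv2.imwrite('pics/w4.png',p[:,:,::-1]); np.savez('w4.npz',p=p,d=d)
w=cloud('wrist',d,s).reshape(-1,3); print(s['eef_pos'],s['qpos'].round(1),s['width'])
k=w[(np.hypot(w[:,0]-.528,w[:,1]-.015)<.05)&(w[:,2]>.04)]; print(np.percentile(k[:,2],99.5))
r=k[k[:,2]>np.percentile(k[:,2],99)-.004]; print(r.min(0),r.max(0),(r.min(0)+r.max(0))/2)
c=r.mean(0); print(np.linalg.svd(r-c)[2][2])
p,d=capture('top'); w=cloud('top',d)[167:217,215:265].reshape(-1,3); r=w[w[:,2]>.07]; print('top',(r.min(0)+r.max(0))/2,r.max(0)-r.min(0),r.max(0))
```

```text
[0.52452704 0.01374493 0.18283738] [ 1.500e+00  1.000e+00 -1.400e+00  8.800e+01 -1.000e-01  1.687e+02] 0.08552219745573048
0.26160699846933616
[ 0.53294631 -0.01165908  0.257241  ] [0.5497643  0.04598954 0.26298238] [0.54135531 0.01716523 0.26011169]
[-0.74080862 -0.1687342   0.65017794]
top [ 0.48590873 -0.01330586  0.44143872] [0.11084768 0.0710066  0.42698088] [0.54133257 0.02219744 0.65492916]
```

Run:
```python
from h import *
f=np.load('w4.npz'); s=state(); w=cloud('wrist',f['d'],s).reshape(-1,3)
k=w[(np.hypot(w[:,0]-.528,w[:,1]-.015)<.045)&(w[:,2]>.07)&(w[:,2]<.1)]; m=np.percentile(k[:,2],90); r=k[k[:,2]>.0765]
print(len(k),np.percentile(k[:,2],[50,90,99]),r.min(0),r.max(0),(r.min(0)+r.max(0))/2); c=r.mean(0)
# plane from outer annulus
C=(r.min(0)+r.max(0))/2; q=r[np.hypot(*(r-C)[:,:2].T)>.0285]; print(np.linalg.svd(q-q.mean(0))[2][2])
```

```text
2182 [0.08141754 0.08540203 0.08623615] [ 0.50179297 -0.01665053  0.07651403] [0.56386671 0.04492193 0.08742873] [0.53282984 0.0141357  0.08197138]
[0.01883957 0.00331439 0.99981703]
```

View pics/w4.png

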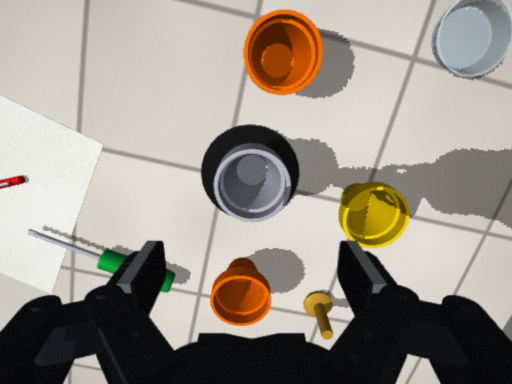

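Run:
```python
from h import *
s=state(); p,d=capture('wrist'); w=cloud('wrist',d,s).reshape(-1,3)
print('vel',abs(s['joint_vel']).max(), s['eef_pos'],s['eef_rot'])
tb=w[(abs(w[:,2])<.015)]; print('table',np.median(tb[:,2]), np.linalg.lstsq(np.c_[tb[:,:2]-[.528,.015],np.ones(len(tb))],tb[:,2],rcond=None)[0])
k=w[(np.hypot(w[:,0]-.528,w[:,1]-.015)<.045)&(w[:,2]>.07)&(w[:,2]<.1)]; r=k[k[:,2]>np.percentile(k[:,2],90)-.006]
C=(r.min(0)+r.max(0))/2; q=r[np.hypot(*(r-C)[:,:2].T)>.028]
print(np.percentile(k[:,2],[50,90,99]),C,r.max(0)-r.min(0),np.linalg.svd(q-q.mean(0))[2][2])
```

```text
vel 5.504678906609614 [0.52714318 0.0138059  0.18820138] [-89.75624029  -0.11845848 -77.15018245]
table -0.0003636962214784156 [3.93379115e-04 1.14411978e-03 3.09857079e-05]
[0.07902875 0.08012779 0.08084805] [0.52924452 0.0141241  0.07795653] [0.0620619  0.06160474 0.00763214] [0.0097544  0.00122336 0.99995168]
```

Run:
```python
from h import *
plan([.48,.06,.32],Rt(20,-25))
```

```text
n 8 d [-0.0466  0.0462  0.1347] rot [ 18.44 -62.29   6.41]
tx -6.9 ty -16.9 tz -4.4  w 0.1415 -0.0138 0.0090
tx -7.1 ty -17.2 tz -1.9  w 0.1415 -0.0138 0.0090
tx -7.3 ty -17.2 tz 0.7  w 0.1414 -0.0138 0.0090
tx -7.4 ty -16.9 tz 3.2  w 0.1415 -0.0137 0.0090
tx -7.5 ty -16.2 tz 5.7  w 0.1414 -0.0138 0.0090
tx -7.5 ty -15.2 tz 8.0  w 0.1415 -0.0137 0.0090
tx -7.5 ty -13.8 tz 10.2  w 0.1414 -0.0138 0.0090
tx -7.5 ty -12.2 tz 12.1  w 0.1415 -0.0137 0.0091
```

Call:
move_arm([
  {"tx":-7,"ty":-17,"tz":-4.5,"wx":0.1415,"wy":-0.014,"wz":0.009,"gripper":1},
  {"tx":-7,"ty":-17,"tz":-2,"wx":0.1415,"wy":-0.014,"wz":0.009,"gripper":1},
  {"tx":-7.3,"ty":-17,"tz":0.7,"wx":0.1415,"wy":-0.014,"wz":0.009,"gripper":1},
  {"tx":-7.5,"ty":-17,"tz":3,"wx":0.1415,"wy":-0.014,"wz":0.009,"gripper":1},
])

```text
time_s: 5.75
eef_pos: [0.5056, 0.0381, 0.2397]
eef_rot: [-57.9, 1.3, -73.3]
wrist_force: [0.0, 0.4, 0.8]
width: 0.0852
```

Call:
move_arm([
  {"tx":-7.5,"ty":-16,"tz":5.7,"wx":0.1415,"wy":-0.014,"wz":0.009,"gripper":1},
  {"tx":-7.5,"ty":-15,"tz":8,"wx":0.1415,"wy":-0.014,"wz":0.009,"gripper":1},
  {"tx":-7.5,"ty":-14,"tz":10,"wx":0.1415,"wy":-0.014,"wz":0.009,"gripper":1},
  {"tx":-7.5,"ty":-12,"tz":12,"wx":0.1415,"wy":-0.014,"wz":0.009,"gripper":1},
  {"tx":0,"ty":0,"tz":0,"wx":0,"wy":0,"wz":0,"gripper":1},
])

```text
time_s: 6.25
eef_pos: [0.5427, 0.0502, 0.3083]
eef_rot: [-27.2, 1.3, -68.0]
wrist_force: [-0.8, 0.6, -0.4]
width: 0.0855
```

Run:
```python
from h import *
capture('wrist')
s=state(); p,d=capture('wrist'); cv2.imwrite('pics/w5.png',p[:,:,::-1]); np.savez('w5.npz',p=p,d=d,T=toolpose(s)); print(s['eef_pos'],s['eef_rot'],s['qpos'].round(1),abs(s['joint_vel']).max())
```

```text
[0.54177159 0.05031032 0.30744907] [-27.46741223   1.37636572 -68.07147515] [ -7.3 -48.5 -45.1  34.3  26.3 166.7] 4.982798397490826
```

View pics/w5.png

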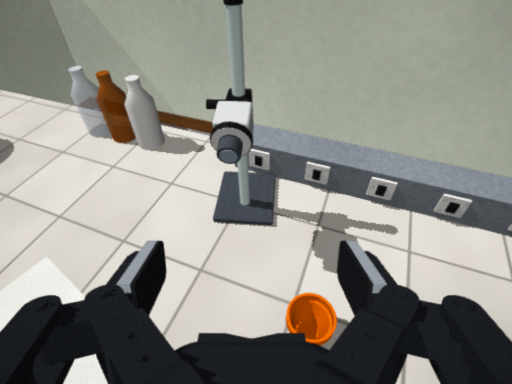

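Run:
```python
from h import *
f=np.load('w5.npz'); d=f['d'];p=f['p']
C=f['T']@get_calibration('wrist')['hand_eye']
v,u=np.mgrid[:384,:512]; w=((rays('wrist',np.c_[u.ravel(),v.ravel()])*d.reshape(-1,1))@C[:3,:3].T+C[:3,3]).reshape(384,512,3)
np.save('w5w.npy',w)
for vv in range(96,168,4):
    print(vv,' '.join('%d,%d,%d|%d'%(*(w[vv,uu]*1000),p[vv,uu].mean()) for uu in range(208,258,7)))
c=cv2.resize(p[80:180,190:275,::-1],None,fx=7,fy=6,interpolation=cv2.INTER_NEAREST); cv2.imwrite('pics/w5c.png',c)
```

```text
96 1951,929,-471|160 1954,881,-465|166 1956,832,-457|162 807,191,234|20 809,182,234|87 812,172,235|25 818,165,233|13 1956,602,-417|164
100 805,224,223|35 808,214,223|38 811,205,223|88 799,188,233|61 803,179,232|59 806,170,232|42 813,163,230|19 1956,603,-442|170
104 802,223,219|22 804,213,219|27 773,184,241|227 776,176,241|225 779,168,241|225 782,160,241|224 785,151,241|176 1954,602,-467|170
108 800,223,213|40 803,213,213|82 766,181,240|225 768,173,240|226 771,165,240|226 775,157,240|225 779,149,239|155 1959,604,-497|167
112 1954,947,-590|166 759,188,237|212 760,178,238|226 763,170,238|226 763,161,240|225 766,153,240|226 772,146,238|131 1956,604,-523|170
116 1955,952,-622|167 751,184,237|227 753,175,237|227 755,167,238|226 758,159,238|227 760,150,238|225 767,144,235|108 1957,604,-551|169
120 1957,958,-655|160 743,180,236|227 746,172,236|228 747,163,237|220 751,156,237|227 753,147,237|226 763,142,233|88 1959,606,-581|171
124 1937,950,-672|53 739,178,233|140 737,167,237|27 738,159,238|23 742,152,237|21 749,146,234|178 759,141,230|78 985,221,73|153
128 1940,957,-707|54 732,175,233|24 732
[... 501 characters left out ...]
 720,161,222|82 721,152,223|73 727,146,221|47 741,144,211|121 745,136,210|103 916,195,74|151
148 954,334,1|226 734,179,201|122 715,158,220|51 717,150,221|46 721,144,219|45 743,145,203|120 747,137,202|79 914,194,66|83
152 942,328,0|225 946,312,0|211 472,19,433|93 716,150,216|87 721,144,214|45 744,146,196|126 911,208,55|146 911,193,58|161
156 928,321,0|223 933,305,0|218 714,159,209|85 717,151,209|87 719,143,209|82 811,177,129|124 912,208,44|134 908,192,51|55
160 915,314,0|222 920,299,0|221 715,161,201|73 717,152,202|87 720,144,202|60 812,178,120|129 911,209,33|143 906,191,42|15
164 903,308,0|223 908,293,0|223 914,278,0|221 919,263,0|203 914,243,9|86 810,178,113|134 912,209,22|142 908,192,30|24
```

View pics/w5c.png

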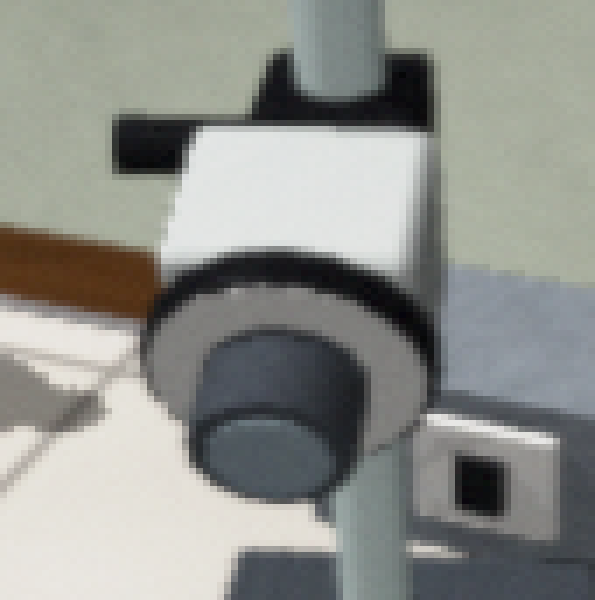

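```bash
cat > lens.py <<'E'
from h import *
def fit(w,p,seed,show=True):
    g=p.mean(2); ok=np.isfinite(w[...,0])
    near=ok&(np.linalg.norm(w-seed,axis=2)<.05)
    def plane(P,n0,it=30,tol=.0015,c0=None):
        c=np.median(P,0) if c0 is None else c0; n=n0/np.linalg.norm(n0)
        for _ in range(it):
            k=abs((P-c)@n)<tol; c=P[k].mean(0); m=np.linalg.svd(P[k]-c)[2][2]; n=m*np.sign(m@n0)
        return c,n,k
    n0=np.array([-.95,-.27,-.12]); n0/=np.linalg.norm(n0)
    P=w[near]; rel=(P-seed)@n0; r=np.linalg.norm((P-seed)-rel[:,None]*n0,axis=1)
    ring=P[(r>.018)&(r<.032)&(rel<0)&(rel>-.03)&(g[near]>95)&(g[near]<150)]
    c,n,k=plane(ring,n0); print('ring',k.sum(),c,n,'tip',np.degrees(np.arcsin(-n[2])),'bearing',np.degrees(np.arctan2(-n[1],-n[0])))
    rel=(P-seed)@n; r=np.linalg.norm((P-seed)-rel[:,None]*n,axis=1)
    gl=P[(r<.011)&(abs(rel)<.012)]; c2,n2,k2=plane(gl,n,tol=.001); print('glass',k2.sum(),len(gl),c2,n2)
    dist=(P-c)@n; h=np.histogram(dist[(r<.02)],bins=np.arange(-.01,.035,.002)); print('axial hist mm',dict(zip((h[1][:-1]*1000).round(),h[0])))
    # axis position: barrel side points + disc
    e1=np.cross([0,0,1],n);e1/=np.linalg.norm(e1);e2=np.cross(n,e1)
    B=P[(dist>.003)&(dist<dist[(r<.02)].max()-.003)&(r<.022)]; q=np.c_[(B-seed)@e1,(B-seed)@e2]
    x=np.linalg.lstsq(np.c_[2*q,np.ones(len(q))],(q**2).sum(1),rcond=None)[0]; print('barrel',len(q),'off',x[:2],'R',np.sqrt(x[2]+x[:2]@x[:2]))
    R=P[(abs(dist)<.0015)]; q=np.c_[(R-seed)@e1,(R-seed)@e2]; print('ring extents',q.min(0),q.max(0),(q.min(0)+q.max(0))/2)
    T=P[(dist<-.012)&(dist>-.06)&(g[near]>215)]
    if len(T)>50: ct,nt,kt=plane(T,e2); print('blocktop',kt.sum(),nt,'vs n',nt@n,'tip',np.degrees(np.arctan2((nt@[-n[0],-n[1],0])*-1/np.hypot(n[0],n[1]),nt[2])))
    return c,n,c2,e1,e2
if __name__=='__main__':
    f=np.load('w5.npz'); w=np.load('w5w.npy'); w[f['d']==0]=np.nan
    fit(w,f['p'],w[156,229])
E
python3 lens.py
```

```text
ring 327 [0.73724644 0.15932833 0.22000111] [-0.94856356 -0.27982891 -0.14806402] tip 8.514750467871549 bearing 16.43620711587973
glass 162 184 [0.71717653 0.15198424 0.20939998] [-0.95002772 -0.28192328 -0.13403953]
axial hist mm {np.float64(-10.0): np.int64(0), np.float64(-8.0): np.int64(0), np.float64(-6.0): np.int64(0), np.float64(-4.0): np.int64(0), np.float64(-2.0): np.int64(113), np.float64(0.0): np.int64(104), np.float64(2.0): np.int64(25), np.float64(4.0): np.int64(34), np.float64(6.0): np.int64(31), np.float64(8.0): np.int64(25), np.float64(10.0): np.int64(32), np.float64(12.0): np.int64(26), np.float64(14.0): np.int64(31), np.float64(16.0): np.int64(35), np.float64(18.0): np.int64(28), np.float64(20.0): np.int64(153), np.float64(22.0): np.int64(182), np.float64(24.0): np.int64(0), np.float64(26.0): np.int64(0), np.float64(28.0): np.int64(0), np.float64(30.0): np.int64(0), np.float64(32.0): np.int64(0)}
barrel 292 off [-0.00104269 -0.00018648] R 0.014433626228696383
ring extents [-0.02682732 -0.02235392] [0.02539734 0.0272489 ] [-0.00071499  0.00244749]
blocktop 138 [-0.13211519 -0.04464358  0.99022852] vs n -0.008805002271464801 tip 8.010247021624597
```

```bash
cat > g.py <<'E'
from h import *
S=np.array([.529,.0141,.064]); R=Rt(18,-45); G=S-R@[0,-.006,.0131]
if __name__=='__main__':
    import lens
    s=state(); p,d=capture('wrist'); w=cloud('wrist',d,s); print(s['eef_pos'],abs(s['joint_vel']).max()); lens.fit(w,p,w[156,229])
    print('G',G); plan(G+[0,0,.09],R)
E
python3 g.py
```

```text
[0.54148457 0.05054171 0.30812991] 1.8126419435345937
ring 315 [0.73742507 0.15962389 0.21878494] [-0.94939352 -0.27377364 -0.15394784] tip 8.855779413873607 bearing 16.085808810231168
glass 169 193 [0.71691787 0.15209808 0.21009733] [-0.95005216 -0.28345006 -0.1306023 ]
axial hist mm {np.float64(-10.0): np.int64(0), np.float64(-8.0): np.int64(0), np.float64(-6.0): np.int64(0), np.float64(-4.0): np.int64(0), np.float64(-2.0): np.int64(100), np.float64(0.0): np.int64(136), np.float64(2.0): np.int64(25), np.float64(4.0): np.int64(29), np.float64(6.0): np.int64(34), np.float64(8.0): np.int64(30), np.float64(10.0): np.int64(26), np.float64(12.0): np.int64(31), np.float64(14.0): np.int64(29), np.float64(16.0): np.int64(29), np.float64(18.0): np.int64(34), np.float64(20.0): np.int64(133), np.float64(22.0): np.int64(199), np.float64(24.0): np.int64(1), np.float64(26.0): np.int64(0), np.float64(28.0): np.int64(0), np.float64(30.0): np.int64(0), np.float64(32.0): np.int64(0)}
barrel 293 off [-0.00089097 -0.00116445] R 0.014342014509722483
ring extents [-0.0269126  -0.02408825] [0.02521069 0.02610991] [-0.00085096  0.00101083]
blocktop 135 [-0.15634413 -0.0430917   0.98676219] vs n 0.00831957387157145 tip 9.33246225695936
G [0.52422526 0.01254859 0.05049426]
n 4 d [-0.0173 -0.0382 -0.1688] rot [-7.23 16.04 -3.72]
tx 8.2 ty 12.6 tz -40.8  w -0.0763 0.0055 -0.0174
tx 8.2 ty 15.9 tz -39.6  w -0.0763 0.0056 -0.0174
tx 8.1 ty 19.0 tz -38.3  w -0.0763 0.0055 -0.0174
tx 8.0 ty 21.9 tz -36.7  w -0.0763 0.0056 -0.0175
```

Call:
move_arm([
  {"tx":8,"ty":12.6,"tz":-41,"wx":-0.076,"wy":0.0055,"wz":-0.0174,"gripper":1},
  {"tx":8,"ty":16,"tz":-39.6,"wx":-0.076,"wy":0.0055,"wz":-0.0174,"gripper":1},
  {"tx":8,"ty":19,"tz":-38,"wx":-0.076,"wy":0.0055,"wz":-0.0174,"gripper":1},
])

```text
time_s: 6.7
eef_pos: [0.5278, 0.0225, 0.1867]
eef_rot: [-40.7, 0.1, -71.1]
wrist_force: [0.4, 1.0, 0.1]
width: 0.0857
```

Run:
```python
from g import *
s=state(); print(s['eef_pos'],s['eef_rot'],s['qpos'].round(1)); plan(G+[0,0,.08],R)
```

```text
[0.52777934 0.02250754 0.18672479] [-40.72558271   0.08548028 -71.06282739] [ -7.4 -42.8 -47.5  39.2  19.7 162.2]
n 2 d [-0.0036 -0.01   -0.0562] rot [-1.44  4.03 -0.93]
tx 4.2 ty 15.8 tz -23.5  w -0.0373 0.0050 -0.0065
tx 4.2 ty 16.8 tz -22.8  w -0.0373 0.0050 -0.0065
```

Call:
move_arm([
  {"tx":4.2,"ty":16,"tz":-23.5,"wx":-0.037,"wy":0.005,"wz":-0.0065,"gripper":1},
  {"tx":4.2,"ty":16.8,"tz":-22.8,"wx":-0.037,"wy":0.005,"wz":-0.0065,"gripper":1},
])

```text
time_s: 6.9
eef_pos: [0.5233, 0.0127, 0.1277]
eef_rot: [-45.4, -0.0, -72.0]
wrist_force: [0.1, 0.9, 0.7]
width: 0.0852
```

Run:
```python
from g import *
capture('wrist');s=state(); p,d=capture('wrist'); cv2.imwrite('pics/w6.png',p[:,:,::-1]); w=cloud('wrist',d,s).reshape(-1,3)
print(s['eef_pos'],s['eef_rot'],abs(s['joint_vel']).max())
k=w[(np.hypot(w[:,0]-.528,w[:,1]-.015)<.045)&(w[:,2]>.06)&(w[:,2]<.1)]; print(np.percentile(k[:,2],[50,90,99])); r=k[k[:,2]>.074]
print((r.min(0)+r.max(0))/2,r.max(0)-r.min(0)); tb=w[abs(w[:,2])<.01]; print(np.median(tb[:,2]))
plan(G+[0,0,.035],R,1)
```

```text
[0.52139033 0.0124788  0.12202157] [-45.85764757   0.11315141 -72.03897837] 2.2917473828164248
[0.07097757 0.07985015 0.08074504]
[0.52905802 0.01403108 0.0779154 ] [0.06158367 0.06180562 0.00781554]
-0.000418214394828087
n 1 d [ 0.0023 -0.0003 -0.0388] rot [ 0.07 -0.67 -0.  ]
tx 1.1 ty 29.2 tz -25.6  w 0.0115 -0.0016 -0.0017
```

View pics/w6.png

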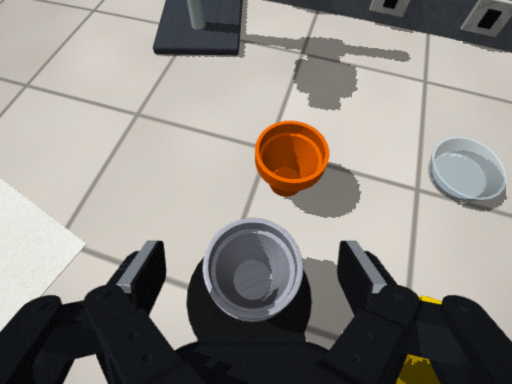

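Call:
move_arm([
  {"tx":1,"ty":29,"tz":-25.6,"wx":0.0115,"wy":-0.0016,"wz":-0.0017,"gripper":1},
])

```text
time_s: 7.1
eef_pos: [0.5277, 0.0126, 0.0932]
eef_rot: [-44.4, -0.2, -72.0]
wrist_force: [0.5, 0.3, 0.0]
width: 0.0852
```

Run:
```python
from g import *
plan(G+[0,0,.003],R,1)
```

```text
n 1 d [-0.0035 -0.0001 -0.0397] rot [ 0.04  0.65 -0.05]
tx -1.2 ty 25.4 tz -30.7  w -0.0106 0.0036 0.0024
```

Call:
move_arm([
  {"tx":-1,"ty":20,"tz":-25,"wx":-0.008,"wy":0.003,"wz":0.002,"gripper":1},
])

```text
time_s: 7.2
eef_pos: [0.5245, 0.0129, 0.061]
eef_rot: [-44.8, -0.0, -72.0]
wrist_force: [-0.5, 0.0, -1.0]
width: 0.0851
```

Run:
```python
from g import *
plan(G,R,1)
```

```text
n 1 d [-0.0002 -0.0003 -0.0105] rot [-0.04  0.21 -0.04]
tx 0.2 ty 7.2 tz -7.7  w -0.0037 0.0009 -0.0001
```

Call:
move_arm([
  {"tx":0.2,"ty":7.2,"tz":-7.7,"wx":-0.0037,"wy":0.001,"wz":0,"gripper":1},
])

```text
time_s: 7.3
eef_pos: [0.5235, 0.013, 0.0489]
eef_rot: [-45.1, 0.1, -72.0]
wrist_force: [1.0, -0.6, -0.6]
width: 0.0858
```

Call:
move_arm([
  {"tx":0,"ty":0,"tz":0,"wx":0,"wy":0,"wz":0,"gripper":1},
])

```text
time_s: 7.4
eef_pos: [0.5234, 0.0132, 0.0488]
eef_rot: [-45.1, 0.1, -72.0]
wrist_force: [-0.8, 0.6, 0.1]
width: 0.0858
```

Run:
```python
from g import *
print(state()['joint_vel'].round(1)); plan(G,R,1)
```

```text
[ 0.1 -0.8  1.   0.5  0.3  0.1]
n 1 d [ 0.0008 -0.0007  0.0017] rot [-0.07 -0.13 -0.04]
tx 0.9 ty -0.8 tz 1.6  w 0.0017 -0.0008 -0.0018
```

Call:
move_arm([
  {"tx":0.9,"ty":-0.8,"tz":1.6,"wx":0.0017,"wy":0,"wz":0,"gripper":0.85},
  {"tx":0,"ty":0,"tz":0,"wx":0,"wy":0,"wz":0,"gripper":0.85},
], grip_force=30)

```text
time_s: 7.6
eef_pos: [0.5262, 0.0125, 0.0551]
eef_rot: [-44.7, -0.0, -71.9]
wrist_force: [0.1, -0.2, 0.4]
width: 0.0726
```

Run:
```python
from g import *
print(state()['width']); plan(G,R,1)
```

```text
0.07257290952929735
n 1 d [-0.002   0.0001 -0.0046] rot [-0.08  0.27 -0.07]
tx -0.7 ty 1.9 tz -4.6  w -0.0050 0.0009 -0.0008
```

Call:
move_arm([
  {"tx":-0.7,"ty":1.9,"tz":-4.6,"wx":-0.005,"wy":0.001,"wz":0,"gripper":0.85},
])

```text
time_s: 7.7
eef_pos: [0.5254, 0.0124, 0.0531]
eef_rot: [-44.8, -0.0, -72.0]
wrist_force: [1.0, 0.2, -0.3]
width: 0.0728
```

Call:
move_arm([
  {"tx":0,"ty":0,"tz":0,"wx":0,"wy":0,"wz":0,"gripper":0.8},
])

```text
time_s: 7.8
eef_pos: [0.5255, 0.0124, 0.0537]
eef_rot: [-44.8, -0.1, -72.0]
wrist_force: [-0.4, 0.1, -0.5]
width: 0.0679
```

Call:
move_arm([
  {"tx":0,"ty":0,"tz":0,"wx":0,"wy":0,"wz":0,"gripper":0.8},
])

```text
time_s: 7.9
eef_pos: [0.5259, 0.0124, 0.0545]
eef_rot: [-44.7, -0.1, -72.0]
wrist_force: [1.5, -0.4, -0.7]
width: 0.0684
```

Run:
```python
from g import *
print(state()['width']); plan(G,R,1)
```

```text
0.06835043686240723
n 1 d [-0.0017  0.0002 -0.004 ] rot [ 0.    0.28 -0.03]
tx -0.7 ty 1.7 tz -3.9  w -0.0047 0.0015 0.0008
```

Call:
move_arm([
  {"tx":-0.7,"ty":2.8,"tz":-5,"wx":-0.005,"wy":0.001,"wz":0,"gripper":0.8},
])

```text
time_s: 8.0
eef_pos: [0.5247, 0.0125, 0.0499]
eef_rot: [-44.9, -0.1, -72.0]
wrist_force: [0.1, 0.0, 0.2]
width: 0.068
```

Call:
move_arm([
  {"tx":0,"ty":0.5,"tz":-0.5,"wx":0,"wy":0,"wz":0,"gripper":0},
])

```text
time_s: 8.1
eef_pos: [0.5244, 0.0126, 0.0486]
eef_rot: [-45.0, -0.1, -72.0]
wrist_force: [0.5, 0.1, -2.4]
width: 0.0611
```

Call:
move_arm([
  {"tx":0,"ty":0.5,"tz":-0.5,"wx":0,"wy":0,"wz":0,"gripper":0},
])

```text
time_s: 8.2
eef_pos: [0.5248, 0.0126, 0.0485]
eef_rot: [-44.9, -0.1, -72.0]
wrist_force: [-2.5, -0.8, 8.5]
width: 0.0614
```

Run:
```python
from g import *
print(state()['width']); plan(G,R,1)
```

```text
0.06139253128893562
n 1 d [-0.0006 -0.0001  0.002 ] rot [ 0.05  0.12 -0.01]
tx -0.1 ty -1.8 tz 1.0  w -0.0016 0.0012 0.0009
```

Call:
move_arm([
  {"tx":0,"ty":0,"tz":0,"wx":0,"wy":0,"wz":0,"gripper":0},
  {"tx":0,"ty":-7,"tz":7,"wx":0,"wy":0,"wz":0,"gripper":0},
  {"tx":0,"ty":-18,"tz":18,"wx":0,"wy":0,"wz":0,"gripper":0},
  {"tx":0,"ty":-25,"tz":25,"wx":0,"wy":0,"wz":0,"gripper":0},
  {"tx":0,"ty":-25,"tz":25,"wx":0,"wy":0,"wz":0,"gripper":0},
], grip_force=80)

```text
time_s: 8.7
eef_pos: [0.5197, 0.0131, 0.1476]
eef_rot: [-45.9, 0.3, -72.0]
wrist_force: [0.7, 0.0, -2.4]
width: 0.0603
```

```bash
cat > held.py <<'E'
from h import *
def held(save=None,R0=.031):
    """pair rim in tool frame, from wrist depth: axis direction a, seam point (16 mm below the rim), mm"""
    for _ in range(2): capture('wrist')
    s=state(); p,d=capture('wrist'); 
    if save: cv2.imwrite(save,p[:,:,::-1])
    T=toolpose(s); t=(cloud('wrist',d,s).reshape(-1,3)-T[:3,3])@T[:3,:3]*1000
    a=Ro.from_euler('x',-45,degrees=True).as_matrix()@[0,0,1]; a=np.array([0,-.7071,.7071]); c=np.array([0,-6,13.])+16*a
    g=p.reshape(-1,3).mean(1)
    for _ in range(8):
        h=(t-c)@a; v=(t-c)-h[:,None]*a; r=np.linalg.norm(v,axis=1)
        k=(abs(h)<1.5)&(r>27.3)&(r<31.6); q=t[k]; m=q.mean(0); n=np.linalg.svd(q-m)[2][2]; n*=np.sign(n@a); a=n
        e1=np.cross(a,[1,0,0]); e1/=np.linalg.norm(e1); e2=np.cross(a,e1)
        uv=np.c_[(q-m)@e1,(q-m)@e2]; x=np.linalg.lstsq(np.c_[2*uv,np.ones(len(uv))],(uv**2).sum(1),rcond=None)[0]
        c=m+x[0]*e1+x[1]*e2
    R=np.sqrt(x[2]+x[:2]@x[:2]); S=c-16*a
    # coverage of rim and level of points below (lower-collar side) 
    ang=np.degrees(np.arctan2(uv[:,1],uv[:,0])); print('n',k.sum(),'sectors',len(np.unique(ang//30)),'R',R,'axis',a.round(4),'seam',S.round(2),'width',s['width'])
    print('world axis',(T[:3,:3]@a).round(4),'seam',(T[:3,3]+T[:3,:3]@S/1000).round(4),'eef',s['eef_pos'].round(4),s['qpos'].round(1))
    return s,a,S
if __name__=='__main__':
    import sys; held(*sys.argv[1:])
E
python3 held.py pics/w7.png
```

```text
n 4011 sectors 12 R 29.074828548349686 axis [ 0.0239 -0.6988  0.7149] seam [-0.18 -6.42 14.79] width 0.059835592050465757
world axis [ 0.0245 -0.0186  0.9995] seam [0.5282 0.0148 0.169 ] eef [0.5225 0.0128 0.154 ] [ -7.6 -39.8 -47.1  41.   17.7 161.3]
```

View pics/w7.png

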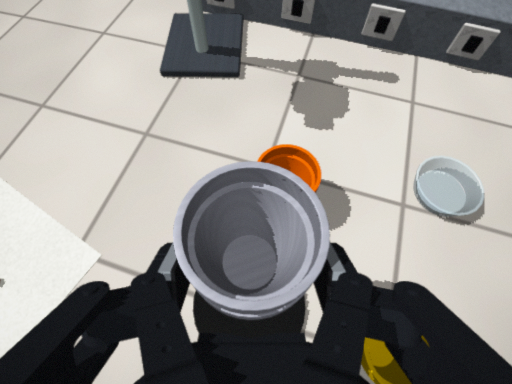

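```bash
cat > fin.py <<'E'
from h import *
tip,be=np.radians(8.4),np.radians(16.4)
n=-np.array([np.cos(tip)*np.cos(be),np.cos(tip)*np.sin(be),np.sin(tip)]); n=n*1.0
n[2]=-np.sin(tip)
zp=np.array([-np.sin(tip)*np.cos(be),-np.sin(tip)*np.sin(be),np.cos(tip)])
L=np.array([.7170,.1521,.2096]); F=L+.12*n
a=np.array([.0239,-.6988,.7149]); S=np.array([-.2,-6.4,14.8])/1000
def target(a=a,S=S,F=F,zp=zp,head=26,back=0):
    R0=Rt(head,-45); b=R0@a/np.linalg.norm(a); R=Ro.align_vectors([zp],[b])[0].as_matrix()@R0
    return F+n*back-R@S,R
if __name__=='__main__':
    print('F',F,zp); p,R=target(back=.06); print(p,Ro.from_matrix(R).as_euler('xyz',degrees=True)); plan(p,R)
E
python3 fin.py
```

```text
F [0.60311727 0.11858249 0.19207004] [-0.14013949 -0.0412453   0.98927233]
[0.54339775 0.09943795 0.1676006 ] [-36.05402513  -2.73692068 -64.39670773]
n 2 d [0.0218 0.0866 0.017 ] rot [ 0.84 -9.9   7.84]
tx -37.8 ty 10.6 tz 22.8  w 0.0843 -0.0628 0.0340
tx -36.0 ty 13.9 tz 24.1  w 0.0842 -0.0628 0.0340
```

Call:
move_arm([
  {"tx":-19,"ty":5,"tz":11,"wx":0.042,"wy":-0.031,"wz":0.017,"gripper":0},
  {"tx":-19,"ty":6,"tz":11.5,"wx":0.042,"wy":-0.031,"wz":0.017,"gripper":0},
  {"tx":-18,"ty":7,"tz":12,"wx":0.042,"wy":-0.031,"wz":0.017,"gripper":0},
  {"tx":-18,"ty":7,"tz":12,"wx":0.042,"wy":-0.031,"wz":0.017,"gripper":0},
  {"tx":0,"ty":0,"tz":0,"wx":0,"wy":0,"wz":0,"gripper":0},
])

```text
time_s: 9.35
eef_pos: [0.5383, 0.1019, 0.157]
eef_rot: [-36.6, -2.4, -64.3]
wrist_force: [-0.3, -0.3, -2.7]
width: 0.0603
```

```bash
python3 held.py pics/w8.png
python3 - <<'E'
from fin import *
import lens
s=state(); p,d=capture('wrist'); w=cloud('wrist',d,s); cp=campose('wrist',s); c=get_calibration('wrist')
q=(np.linalg.inv(cp)@np.r_[L,1])[:3]; u=cv2.projectPoints(q[None],np.zeros(3),np.zeros(3),c['camera_matrix'],c['dist'])[0].ravel(); print('lens px',u)
P,R=target(back=0); plan(P,R)
try: lens.fit(w,p,w[int(u[1]),int(u[0])])
except Exception as e: print(e)
E
```

```text
n 4023 sectors 12 R 29.072763016826872 axis [ 0.0125 -0.7032  0.7108] seam [-0.04 -6.23 14.39] width 0.059971571334740466
world axis [-0.1385 -0.0339  0.9898] seam [0.5414 0.1027 0.1726] eef [0.5384 0.1005 0.1573] [  2.3 -43.2 -53.7  28.1  17.  163.8]
lens px [295.74781015 -12.92243875]
n 2 d [0.0612 0.0163 0.0173] rot [-0.04 -0.57  0.15]
tx 6.2 ty 20.0 tz 25.3  w 0.0044 -0.0026 -0.0005
tx 6.2 ty 20.1 tz 25.2  w 0.0043 -0.0027 -0.0006
ring 66 [0.51558226 0.08425934 0.184779  ] [-0.77825677 -0.59824663 -0.19083337] tip 11.001422538278806 bearing 37.549511821622
glass 1395 3434 [0.50148209 0.07290915 0.20890606] [-0.62208764 -0.66093522 -0.41972801]
axial hist mm {np.float64(-10.0): np.int64(0), np.float64(-8.0): np.int64(0), np.float64(-6.0): np.int64(0), np.float64(-4.0): np.int64(0), np.float64(-2.0): np.int64(0), np.float64(0.0): np.int64(2), np.float64(2.0): np.int64(70), np.float64(4.0): np.int64(192), np.float64(6.0): np.int64(507), np.float64(8.0): np.int64(1098), np.float64(10.0): np.int64(1377), np.float64(12.0): np.int64(1562), np.float64(14.0): np.int64(1756), np.float64(16.0): np.int64(1233), np.float64(18.0): np.int64(279), np.float64(20.0): np.int64(38), np.float64(22.0): np.int64(19), np.float64(24.0): np.int64(0), np.float64(26.0): np.int64(0), np.float64(28.0): np.int64(0), np.float64(30.0): np.int64(0), np.float64(32.0): np.int64(0)}
barrel 8645 off [-0.00016572 -0.00140379] R 0.01326420781735709
ring extents [-0.03852259 -0.04685988] [ 0.03917679 -0.00164988] [ 0.0003271  -0.02425488]
```

View pics/w8.png

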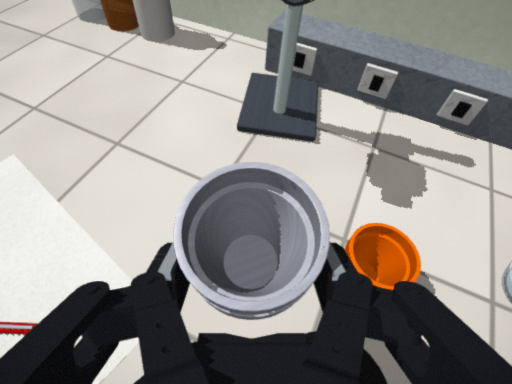

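```bash
sed -i 's/^a=np.*/a=np.array([.018,-.701,.713]); S=np.array([-.1,-6.3,14.6])\/1000/' fin.py
python3 - <<'E'
from fin import *
P,R=target(back=0); plan(P,R,3)
E
```

```text
n 3 d [0.0611 0.0165 0.0176] rot [ 0.19 -0.27  0.22]
tx 4.0 ty 13.3 tz 16.9  w 0.0019 -0.0005 0.0011
tx 4.1 ty 13.3 tz 16.9  w 0.0020 -0.0004 0.0011
tx 4.1 ty 13.3 tz 16.9  w 0.0019 -0.0005 0.0012
```

Call:
move_arm([
  {"tx":4,"ty":13,"tz":17,"wx":0.002,"wy":-0.0005,"wz":0.001,"gripper":0},
  {"tx":4,"ty":13,"tz":17,"wx":0.002,"wy":-0.0005,"wz":0.001,"gripper":0},
  {"tx":4,"ty":13,"tz":17,"wx":0.002,"wy":-0.0005,"wz":0.001,"gripper":0},
  {"tx":0,"ty":0,"tz":0,"wx":0,"wy":0,"wz":0,"gripper":0},
])

```text
time_s: 9.95
eef_pos: [0.6023, 0.1132, 0.1777]
eef_rot: [-36.3, -2.4, -64.7]
wrist_force: [-0.6, -0.4, -2.2]
width: 0.0598
```

```bash
python3 held.py pics/w9.png
cat > chk.py <<'E'
from fin import *
import lens
s=state(); p,d=capture('wrist'); w=cloud('wrist',d,s); cp=campose('wrist',s); c=get_calibration('wrist')
q=(np.linalg.inv(cp)@np.r_[L,1])[:3]; u=cv2.projectPoints(q[None],np.zeros(3),np.zeros(3),c['camera_matrix'],c['dist'])[0].ravel(); print('lens px',u)
P,R=target(back=0); plan(P,R,1); u=u.round().astype(int)
print('depth pt at lens px',w[u[1],u[0]])
try: lens.fit(w,p,w[u[1],u[0]])
except Exception as e: print(e)
E
python3 chk.py
```

```text
n 4033 sectors 12 R 29.074415341273195 axis [ 0.0121 -0.7027  0.7114] seam [-0.04 -6.13 14.44] width 0.06017833482449919
world axis [-0.141  -0.0351  0.9894] seam [0.6034 0.1152 0.191 ] eef [0.6004 0.113  0.1758] [  3.8 -31.8 -46.1  23.8  15.8 165. ]
lens px [276.45078547  55.26660919]
n 1 d [0.0004 0.0032 0.0009] rot [ 0.05 -0.21  0.35]
tx -2.7 ty 0.8 tz 1.8  w 0.0039 -0.0041 0.0043
depth pt at lens px [0.71679528 0.15234895 0.2098128 ]
ring 1307 [0.7371421  0.15923252 0.22019866] [-0.94851664 -0.27757196 -0.15254506] tip 8.774445179044687 bearing 16.31147820383591
glass 732 859 [0.71677412 0.15266447 0.2099192 ] [-0.9510973  -0.28216738 -0.12568017]
axial hist mm {np.float64(-10.0): np.int64(0), np.float64(-8.0): np.int64(0), np.float64(-6.0): np.int64(0), np.float64(-4.0): np.int64(4), np.float64(-2.0): np.int64(503), np.float64(0.0): np.int64(527), np.float64(2.0): np.int64(82), np.float64(4.0): np.int64(84), np.float64(6.0): np.int64(83), np.float64(8.0): np.int64(80), np.float64(10.0): np.int64(89), np.float64(12.0): np.int64(87), np.float64(14.0): np.int64(86), np.float64(16.0): np.int64(90), np.float64(18.0): np.int64(98), np.float64(20.0): np.int64(615), np.float64(22.0): np.int64(826), np.float64(24.0): np.int64(7), np.float64(26.0): np.int64(0), np.float64(28.0): np.int64(0), np.float64(30.0): np.int64(0), np.float64(32.0): np.int64(0)}
barrel 1220 off [-0.00056679 -0.00029076] R 0.013265763538459777
ring extents [-0.02680136 -0.02270209] [0.02559099 0.02295292] [-0.00060518  0.00012542]
```

View pics/w9.png

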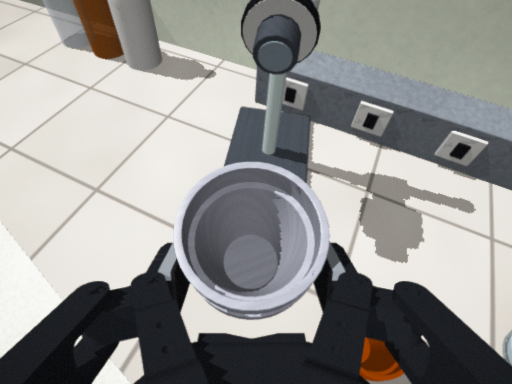

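```bash
sed -i 's/^a=np.*/a=np.array([.014,-.702,.712]); S=np.array([-.05,-6.2,14.5])\/1000/; s/^L=.*/L=np.array([.7166,.1529,.2095]); F=L+.12*n/' fin.py
python3 - <<'E'
from fin import *
P,R=target(back=0); print(F); plan(P,R,1)
E
```

```text
[0.60271727 0.11938249 0.19197004]
n 1 d [-0.0001  0.0041  0.0009] rot [ 0.22 -0.04  0.39]
tx -3.7 ty 0.7 tz 1.9  w 0.0025 -0.0015 0.0073
```

Call:
move_arm([
  {"tx":-3.7,"ty":0.7,"tz":1.9,"wx":0.0025,"wy":-0.0015,"wz":0.007,"gripper":0},
])

```text
time_s: 10.25
eef_pos: [0.5993, 0.1168, 0.1763]
eef_rot: [-36.3, -2.2, -64.3]
wrist_force: [-0.3, 0.1, -3.0]
width: 0.06
```

Call:
move_arm([
  {"tx":0,"ty":0,"tz":0,"wx":0,"wy":0,"wz":0,"gripper":0},
])

```text
time_s: 10.35
eef_pos: [0.5989, 0.1169, 0.1763]
eef_rot: [-36.3, -2.2, -64.3]
wrist_force: [0.4, 0.5, -2.9]
width: 0.0601
```

Run:
```python
from fin import *
from held import held
for i in range(6): capture('wrist')
s,a2,S2=held(); T=toolpose(s); P,R=target(); plan(P,R,1)
ax=T[:3,:3]@a2; print('F',F,'seam err',T[:3,3]+T[:3,:3]@S2/1000-F,'tilt err deg',np.degrees(np.arccos(ax@zp)),'vel',s['joint_vel'].round(2))
```

```text
n 4022 sectors 12 R 29.067067999059653 axis [ 0.0122 -0.7027  0.7114] seam [-0.04 -6.13 14.43] width 0.05984748918558106
world axis [-0.1415 -0.0398  0.9891] seam [0.6022 0.1189 0.1916] eef [0.5992 0.1168 0.1764] [  4.1 -32.  -46.2  23.8  16.  165.1]
n 1 d [0.0005 0.0005 0.0003] rot [ 0.01 -0.02  0.05]
tx -0.2 ty 0.4 tz 0.7  w 0.0005 -0.0005 0.0007
F [0.60271727 0.11938249 0.19197004] seam err [-0.00050365 -0.00045742 -0.00034154] tilt err deg 0.11529370972167996 vel [ 0.04  0.14  0.03 -0.01 -0.    0.  ]
```

Run:
```python
from fin import *
p,d=capture('scene'); c=get_calibration('scene')
u=cv2.projectPoints(F[None],c['rvec'],c['tvec'],c['camera_matrix'],c['dist'])[0].ravel(); print(u)
x,y=u.astype(int); cv2.imwrite('pics/s9.png',cv2.resize(p[y-60:y+90,x-100:x+100,::-1],None,fx=4,fy=4,interpolation=cv2.INTER_CUBIC))
w=cloud('scene',d)[y-30:y+40,x-30:x+30].reshape(-1,3); q=w-F; h=q@zp; r=np.linalg.norm(q-h[:,None]*zp,axis=1)
for lo in range(-64,24,4):
    k=(h*1000>=lo)&(h*1000<lo+4)&(r<.04); print(lo,k.sum(),np.median(r[k]).round(4) if k.any() else '')
print(state()['eef_pos'],state()['width'])
```

```text
[329.1349184 183.5419694]
-64 0 
-60 2 0.0158
-56 16 0.0174
-52 13 0.0182
-48 17 0.0188
-44 15 0.0198
-40 15 0.021
-36 17 0.0209
-32 13 0.0222
-28 27 0.0244
-24 19 0.0242
-20 8 0.0308
-16 27 0.0314
-12 46 0.03
-8 51 0.0309
-4 62 0.03
0 79 0.0288
4 69 0.0297
8 74 0.0305
12 88 0.0295
16 41 0.0314
20 4 0.0375
[0.59924702 0.11679222 0.17632154] 0.06004126285213308
```

View pics/s9.png

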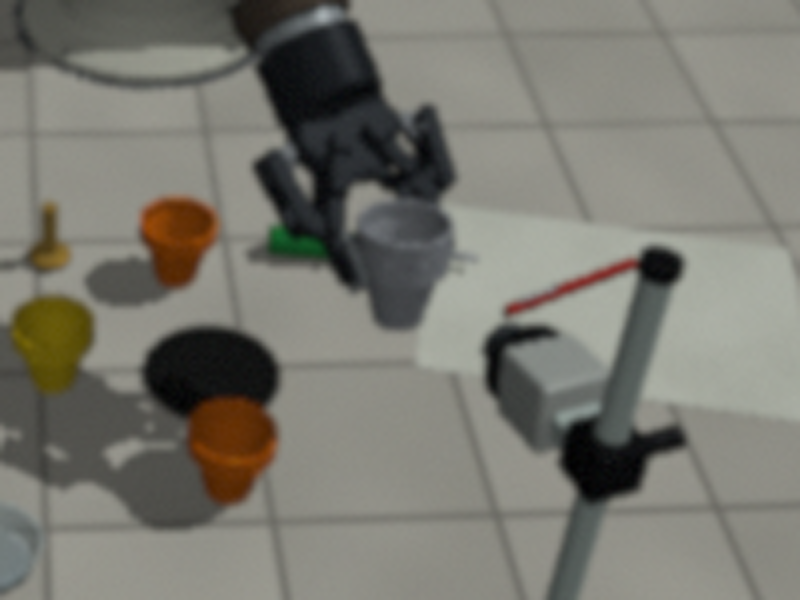

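The scene crop shows the pair nested and held in the air by the lower cup in front of the lens at crop (405,260). The mat is empty, and the look-alikes and camera appear where they were.

```bash
python3 -c "
from plant import *
print(job_done()); s=state(); print(s['time_s'],s['eef_pos'],s['width'])"
```

```text
the job is handed in; nothing more can be done
None
the job is handed in; nothing more can be done
```

The bench cup is nested in the mat cup, and I handed the job in with the arm holding the pair by the lower cup's collar at the focus point. I set the grip at 80 N, and it was about 11 s into the 48 s allowed.

**Last checks:**
- **Nesting:** before the lift, the upper rim stood at 80 mm (80 mm expected) and level to about 0.5°. After the lift, the scene depth shows both collars stacked within about ±16 mm of the seam and the foot 58 mm below it, so the pair stayed fully home.
- **Position:** the wrist camera puts the seam within about 0.8 mm of my estimate of the focus point, with the pair's axis 0.1° off the target lean.
- **Stillness:** the arm was still, the finger opening steady at 60 mm, and the scene picture shows the pair touching only the gripper.
- **Bystanders:** in that picture the mat, camera, electrode, look-alikes, pen and screwdriver appear where they were. It does not show the bottle or cylinder, but the arm did not go near them after the first grasp.

**Where the readings disagreed:**
- **Camera tip:** it read 7.2° to 9.3° depending on the surface (ring light, glass or block top). I used 8.4°, so the lean could be off by up to about a degree.
- **Camera bearing:** the readings of 16.1° to 16.5° agreed well.
- **Focus point:** it also carries the roughly 2 mm calibration error.

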